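# Test the leak cut-off and open the blue gas valve

## Robot

A 6-joint arm with a two-finger parallel gripper is mounted at the origin on the work surface. World frame = base frame: x ahead of the robot, y to its left, z up, the work surface at z = 0. Lengths are in m, angles in rad, forces in N, time in s.
With the tool pointing down it reaches from about 0.375 to 0.975 m from the base axis. Payload 3.8 kg.
Tool frame: the origin (TCP) lies at the very end of the fingers, on their centre line; the grasp point (between the pads) lies 19 mm behind it; z points along the fingers, y is the line along which they close (so a half turn about z gives the same grasp; the last joint's range is limited). The gripper opens to 88 mm and grips with 3 to 60 N. Pads are 18 mm wide; open, the fingers measure 123 mm over their backs; the gripper's body (75 mm by 187 mm) begins 45 mm behind the grasp point.
Start: joints at [-1.23, 0.264, 1.604, -0, 1.274, -0.037], TCP at [0.249, -0.627, 0.239] pointing down, gripper open.
Joint ranges: [-2.63, 2.63], [-0.94, 2.18], [0.31, 2.57], [-1.31, 4.45], [0, 2.66], [-2.55, 2.55]. Speed limits (rad/s): [2.57, 2.57, 3.14, 3.14, 3.14, 3.14].

## Interface

Orientations are given as [roll, pitch, yaw] about the fixed x, y, z axes, in that order (R = Rz(yaw) Ry(pitch) Rx(roll)).
In Python, from rig import bot, viewer gives the robot as it stands.
- The arm moves only by the tool apply_moves, never from a script. Its argument "deltas" is a list of rows, each an object of numbers: "dx", "dy", "dz": the shift along the tool's x, y, z in mm; "ax", "ay", "az": the turn, a rotation vector about the tool's x, y, z in rad. A call has 1 to 12 rows; each row is the pose to reach, as a shift and turn from the pose commanded when the call began, along the tool's axes at that moment; what a row does not reach only later rows make up. A row lasts 1/10 s, in which the tool goes at most 50 mm and 8.59 degrees, less where a joint would pass 70% of its speed; a pose out of reach is approached as far as the arm can. A call with a gripper value outside its range is refused whole. "fingers" is the closure, from -1 (fully open) to 1 (shut), set as the call begins (left out, the last holds). The fingers move at their own pace and stop on an object; "newtons" is the grip in N (left out, the last holds). Time passes only in rows, so rows that repeat a pose let the fingers close. It gives the time, the measured TCP pose, the force, the opening and the grip force at its end, in the units of the state.
- bot.get_obs(): the state, without advancing time (a new reading comes with each control period).
- viewer.get_image(name): name is "side" or "top" or "wrist"; returns (picture, depth): 384x512x3 uint8, red, green, blue; 384x512 float32, m along the optical axis (not along the pixel's ray), 0 where there is no reading.
- viewer.get_calibration(name): a dict with "camera_matrix" (3x3 intrinsics, pixels), "dist_coeffs" ([k1, k2, p1, p2, k3] as OpenCV has them; the pictures are not rectified), "R" (3x3) and "t" (3): a world point X has camera coordinates R X + t. Camera axes: x right, y down, z forward; pixel columns grow to the right and rows downward; lengths in m; the calibration is good to about 2 mm. A picture is of the moment at which its call begins: read the wrist's pose just before it. get_calibration takes no time and is no camera call; for the wrist camera it gives the pose at the moment of the call.
- bot.close_job(): hands the job in; it is judged then, once.
Trained networks look in the newest picture that a camera, given by its name, has taken for a name from the list of things; names that differ only in an ending like _2 or _b are one class to them, and where a whole thing is asked for, a point or a joint stands for the part that bears it (a point fixed in the world has none). Each returns a list of dicts, best first, with "p" (0 to 1); they miss things now and then, are a little off and sometimes report something else, mostly with a low value. They report only what shows in the picture. A call takes as long as a camera call. They do not tell look-alikes from the thing itself.
- viewer.find_in(name, camera): "point" ([row, column] in pixels, amid what is visible of it).
- viewer.silhouettes(name, camera): "region" (384x512 bool, what is visible of it) and "point" ([row, column] in pixels, amid what is visible of it).
The state is a dict: "t": time; "joint_pos": joint angles; "dq": joint speeds; "effort": joint torques, N m; "tool_pos": TCP position; "orientation": TCP orientation; "ft_force": force on the tool from outside, world axes, zero at the start; "moment": the same for the moment, N m; "width": opening from 0.0 (shut) to 1.0 (fully open); "grasp_force": force on a finger pad.
Only numpy, scipy, OpenCV 4.12 (cv2) and the standard library are available. Lean on these libraries where they do the work, as an engineer would, in place of code of your own. Each camera call takes 0.05 s, during which the arm holds its last target. There are 200 camera calls.

## Task

Put the blue gas line back in service. First press the red test button on the leak cut-off unit right down so that its yellow-handled lever drops to the front, let the button go, and lift the lever back up and over until it rests against its back stop; then swing the blue valve handle through to its end stop, so that it lies along its pipe. Leave the red valve handle and the other things on the bench where they are.

Things in the scene. Friction and masses are not known exactly. Their poses are not given: they have to be found in the camera images.
- button_top (a point): Centre of the top of the red round test button (26 mm across) on the cream cut-off unit, 102 mm above the bench at rest. The housing is 90 mm (x) by 70 mm (y) by 90 mm high; x points away from the robot at yaw 0, y to the left; the button stands 18 mm to the front (-x) of the housing's middle and 10 mm proud of its black collar.
- test_button (a joint): How far the test button is pressed, m: 0 at rest, 0.008 fully down; sprung, 1.5 N to start and 5 N fully down. From about 4 mm on it tips the trip lever over; pressing it fully is safe.
- lever_pivot (a point): Point on the trip lever's pivot axis, 60 mm above the bench, in the plane in which the lever swings (on the right, -y, side of the cut-off unit, 35 mm out from the housing's side face). Fixed to the unit; its axes are the unit's: x away from the robot at yaw 0, y to the left along the pivot axis, z up.
- lever_grip (a point): Centre of the trip lever's yellow crossbar, 70 mm from the pivot: a round bar 19 mm across, 26 mm long, parallel to the pivot axis (y), on a thin steel rod. Upright it is about 129 mm above the bench; dropped about 66 mm above it and 70 mm to the front (-x) of the pivot. Its flat ends can be pinched from above (housing 22 mm from the inner end), or it can be lifted from below.
- trip_lever (a joint): Angle of the trip lever, rad: 0 leaning 10 degrees back (+x) beyond upright against its back stop, 0.175 exactly upright, 1.66 dropped forwards (-x), 5 degrees above level. Weighted (about 90 g): it falls to whichever side of upright it is on, taking about 1 s to drop.
- blue_axis (a point): Point on the turning axis (vertical) of the blue valve, at the mid-height of its handle grip, 100 mm above the bench. Fixed to the valve; its axes: -x is the direction in which the handle points at joint value 0 (towards the robot), +y the direction in which it points at the end stop, along the pipe. It may be the left or the right one of the two valves (190 mm apart) on the grey base plate.
- blue_grip (a point): Middle of the blue sleeve on the blue valve's handle, 66 mm from the turning axis. The sleeve is 58 mm long (37 to 95 mm from the axis), 16 mm wide, 12 mm high (94 to 106 mm above the bench). Its -x axis points outward along the handle.
- valve_blue (a joint): Angle of the blue valve handle, rad: starts between 0 and 0.3 (0 points towards the robot, closed), grows clockwise seen from above, from -x towards +y of point blue_axis, to the end stop at 1.571 (handle along the pipe, open). Stiff: about 0.22 N m, 3 N at the grip; stays where it is left.
- red_axis (a point): Same as blue_axis, for the red-handled valve, which is to be left alone.
- red_grip (a point): Same as blue_grip, for the red handle; it starts partly or fully open, between 1.2 and 1.5 rad.
- shield_edge (a point): Middle of the lower front edge of the clear drip shield over both valves, 208 mm above the bench. It is 360 mm wide (y) and runs 140 mm away from the robot (+x); posts at the rear. The edge lies 20 mm nearer the robot than the valves' axes: a hand pointing straight down cannot bring the handle to its stop; tilt it 30 to 45 degrees and reach under from the robot's side.
- amber_bottle: Bystander: amber bottle, 64 mm across, 140 mm high, origin at the centre of its foot.
- clear_bottle: Bystander: clear bottle, 68 mm across, 150 mm high, origin at the centre of its foot.
- beaker: Bystander: glass beaker, 60 mm across, 70 mm high, origin at the centre of its foot.
- vial: Bystander: small amber vial, 28 mm across, 45 mm high, origin at the centre of its foot.
- spanner: Bystander: steel spanner, 150 mm long, lying flat, origin under its middle.
- mouse: Bystander: black computer mouse, 100 x 58 x 28 mm, origin at the centre of its underside.
- marker: Bystander: white marker pen with green cap, 135 mm long, 12 mm thick, lying flat, origin under its middle.
Things that resemble listed ones, but are neither listed nor needed, are in the scene too. Leave any green, pink or purple look-alike of the part that bears button_top alone.

How it is judged:
On the way, in this order (a step that is already met when the one before it is completed fails the run):
1. the test button is pressed down (more than 5 mm) while the lever is still up (value of joint test_button above 0.005 m and value of joint trip_lever below 0.8 rad).
2. the lever has dropped to the front and the button is let go (value of joint trip_lever above 1.45 rad and value of joint test_button below 0.002 m), for 0.1 s.
3. the lever is back up against its back stop (value of joint trip_lever below 0.08 rad), for 0.2 s.
4. the blue valve handle is at its end stop (value of joint valve_blue above 1.49 rad), for 0.2 s.
At the end, for the whole second after the job is handed in: The blue handle is within 0.08 rad (about 4.6 degrees) of its end stop, the lever within 0.08 rad of its back stop, the test button up (less than 2 mm pressed) (value of joint valve_blue above 1.49 rad and value of joint trip_lever below 0.08 rad and value of joint test_button below 0.002 m); the robot touches nothing.
It fails at once if the red valve handle is moved (more than 12 mm at its grip) (distance of red_grip from where it was at the start of the episode above 0.012 m).
It fails at once if a bystander is moved more than 30 mm (distance of any of amber_bottle, clear_bottle, beaker, vial, spanner, mouse, marker from where it was at the start of the episode above 0.03 m).
It also fails if it takes over 64 s, if anything falls off the work surface, if the arm or the gripper's body presses on something with over 40 N, if the wrist force passes 120 N, or if a joint passes its speed limit or range.

## Working session

There is one attempt and no reset: what is moved stays moved. The work goes in short steps, Python scripts to look and compute and a tool call to move; the robot and the scene stay as the last step left them, time stands still between calls to the robot, and variables do not carry over. Pictures are saved under pics/ and viewed, at most 10 in all, crops included, and the job is handed in when it is done.

Besides the shell and the picture viewer there is one more tool, called after ">>>" by a JSON object that holds its "op" and its "data". apply_moves: Moves the arm, as the interface text tells. Its arguments: {"type":"object","properties":{"deltas":{"type":"array"},"fingers":{"type":"number"},"newtons":{"type":"number"}},"required":["deltas"]}

```bash
mkdir -p pics
cat > h.py <<'E'
import numpy as np, cv2
from rig import bot, viewer
from scipy.spatial.transform import Rotation as Ro
def snap(c):
    im,d=viewer.get_image(c); k=viewer.get_calibration(c); return im,d,k
def world(px,z_depth,k):  # px (row,col)
    p=cv2.undistortPoints(np.array([[[px[1],px[0]]]],float),np.array(k["camera_matrix"]),np.array(k["dist_coeffs"]))[0,0]
    return np.array(k["R"]).T@(np.array([p[0],p[1],1])*z_depth-np.array(k["t"]))
def onplane(px,z,k):
    a=world(px,0.,k);b=world(px,1.,k); return a+(b-a)*(z-a[2])/(b[2]-a[2])
def rel(pos,R):  # target pose -> move row from current measured pose
    o=bot.get_obs(); R0=Ro.from_euler('xyz',o["orientation"]); 
    d=R0.inv().apply(np.array(pos)-o["tool_pos"])*1000; a=(R0.inv()*R).as_rotvec()
    return d.round(1),a.round(3)
E
python3 - <<'E'
from h import *
ims=[]
for c in ("top","side"):
    im,d,k=snap(c); np.savez(f"{c}.npz",im=im,d=d,**{a:np.array(b) for a,b in k.items()})
    ims.append(im)
    for n in ("button_top","lever_grip","lever_pivot","blue_axis","blue_grip","red_grip","red_axis","shield_edge","amber_bottle","clear_bottle","beaker","vial","spanner","mouse","marker"):
        for r in viewer.find_in(n,c)[:3]:
            q=np.round(r["point"]).astype(int); z=d[q[0],q[1]]
            print(c,n,round(r["p"],2),q,world(r["point"],z,k).round(3) if z>0 else None)
    cv2.imwrite(f"pics/{c}.png",cv2.resize(im[:,:,::-1],(800,600)))
print(bot.get_obs())
E
```

```text
top button_top 0.57 [244 346] [ 0.364 -0.416  0.098]
top button_top 0.42 [199 278] [ 0.506 -0.202  0.103]
top button_top 0.39 [272 265] [ 0.279 -0.16   0.101]
top lever_grip 0.48 [264 286] [ 0.302 -0.221  0.142]
top lever_grip 0.38 [220 441] [ 0.433 -0.709  0.133]
top lever_pivot 0.93 [200 276] [ 0.505 -0.197  0.104]
top lever_pivot 0.8 [247 342] [ 0.355 -0.402  0.105]
top lever_pivot 0.76 [224 415] [ 0.426 -0.637  0.101]
top blue_axis 0.88 [176 213] [0.586 0.006 0.078]
top blue_grip 0.51 [186 210] [0.551 0.015 0.106]
top red_grip 0.6 [175 138] None
top red_axis 0.9 [174 150] [0.595 0.211 0.081]
top red_axis 0.29 [130  94] [0.737 0.396 0.102]
top amber_bottle 0.83 [138 302] [ 0.707 -0.284  0.099]
top clear_bottle 0.94 [128  93] [0.742 0.398 0.114]
top beaker 0.52 [196  99] [0.534 0.401 0.004]
top vial 0.71 [177 137] [0.6   0.27  0.013]
top spanner 0.73 [221 178] [ 0.448  0.129 -0.003]
top mouse 0.96 [240 145] [0.384 0.232 0.035]
top mouse 0.68 [198 100] [0.528 0.397 0.006]
top marker 0.5 [226 221] [ 0.432 -0.017  0.01 ]
side button_top 0.36 [207 252] [ 0.501 -0.209  0.099]
side lever
[... 870 characters left out ...]
 [169 253] [0.594 0.012 0.073]
{'t': 1.6, 'joint_pos': array([-1.22988554e+00,  2.63915545e-01,  1.60398502e+00, -9.49197818e-06,
        1.27372553e+00, -3.69034942e-02]), 'dq': array([ 0.001396  ,  0.00107311, -0.00078173, -0.00125133,  0.00052378,
       -0.00058527]), 'effort': array([-5.33023012e-05, -5.02041757e+01, -3.57236838e+01,  7.29113608e-02,
        1.85695232e-02, -3.52575705e-05]), 'tool_pos': array([ 0.24899163, -0.62739091,  0.23870334]), 'orientation': array([-3.14155890e+00,  7.83615922e-06,  3.77817057e-01]), 'ft_force': array([-0.01233297, -0.04372106,  0.10911248]), 'moment': array([ 0.01623212, -0.0494156 , -0.02289816]), 'grasp_force': 0.0, 'width': 1.00192828333495}
```

View pics/top.png

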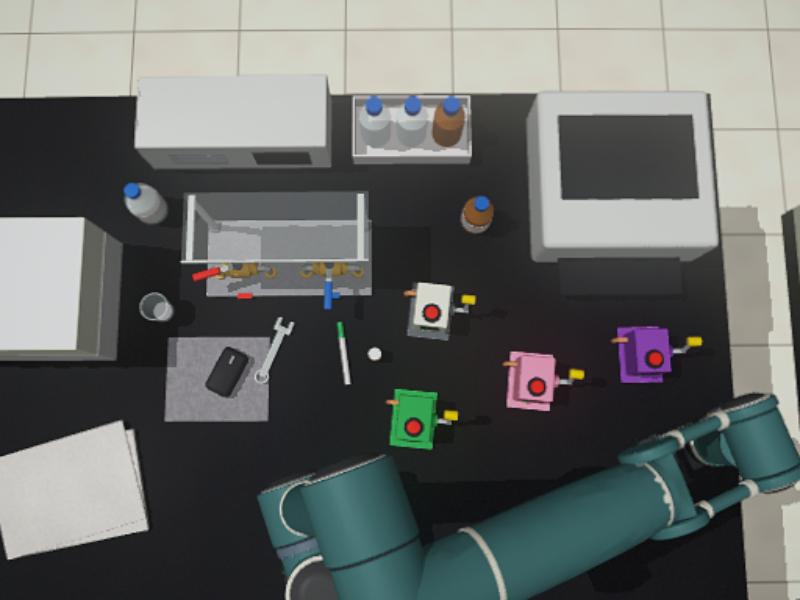

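View pics/side.png

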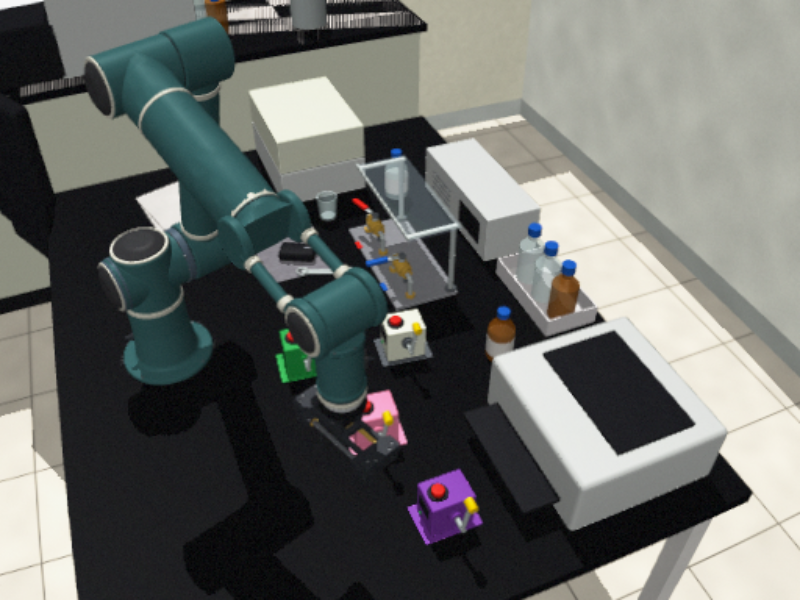

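The top view shows the cream unit's button at (431,312) and its yellow grip at (468,299). The blue handle is at (327,293), on the right-hand valve, and points at the robot. The side view agrees: cream unit at (403,335), blue handle at (378,262). Next I measure these precisely.

```bash
cat > m.py <<'E'
from h import *
def cloud(c):
    f=np.load(f"{c}.npz"); d=f["d"]; h,w=d.shape
    uv=np.stack(np.meshgrid(np.arange(w),np.arange(h)),-1).reshape(-1,1,2).astype(float)
    p=cv2.undistortPoints(uv,f["camera_matrix"],f["dist_coeffs"])[:,0]
    X=(np.c_[p,np.ones(len(p))]*d.reshape(-1,1)-f["t"])@f["R"]
    hsv=cv2.cvtColor(f["im"],cv2.COLOR_RGB2HSV).reshape(-1,3).astype(int)
    return X,hsv,d.reshape(-1)>0,uv[:,0]
E
python3 - <<'E'
from m import *
for c in("top","side"):
    X,h,ok,uv=cloud(c)
    H,S,V=h.T
    near=ok&(np.hypot(X[:,0]-.52,X[:,1]+.22)<.13)
    def rep(n,m):
        P=X[m]; print(c,n,m.sum(), P.mean(0).round(4) if len(P) else '', np.median(P,0).round(4) if len(P) else '',P.min(0).round(3),P.max(0).round(3), uv[m].mean(0).round(1))
    rep("red",near&((H<6)|(H>174))&(S>150)&(V>80)&(X[:,2]>.08))
    rep("yel",near&(H>20)&(H<34)&(S>150)&(V>80)&(X[:,2]>.08))
    m=near&(S<60)&(V>120)&(abs(X[:,2]-.09)<.006); rep("top",m)
    r=cv2.minAreaRect((X[m][:,:2]*1000).astype(np.float32)); print(r)
    bl=ok&(H>100)&(H<125)&(S>150)&(abs(X[:,0]-.55)<.1)&(abs(X[:,1])<.1)&(X[:,2]>.06)
    rep("blue",bl); P=X[bl&(abs(X[:,2]-.103)<.01)]; 
    u,s,vt=np.linalg.svd(P[:,:2]-P[:,:2].mean(0)); print(len(P),P.mean(0),vt[0],s,(P[:,:2]-P[:,:2].mean(0))@vt[0].T@np.eye(1) if 0 else np.ptp((P[:,:2]-P[:,:2].mean(0))@vt[0]))
    rd=ok&((H<6)|(H>174))&(S>150)&(V>60)&(abs(X[:,0]-.6)<.1)&(abs(X[:,1]-.25)<.12)&(X[:,2]>.06); rep("redh",rd)
    gl=ok&(abs(X[:,2]-.208)<.02)&(X[:,0]>.5)&(X[:,0]<.8)&(abs(X[:,1]-.1)<.3); 
    if gl.sum(): rep("shield",gl)
    br=ok&(H>8)&(H<25)&(S>110)&(abs(X[:,0]-.6)<.06)&(abs(X[:,1]-.1)<.25)&(X[:,2]>.03)
    for s in (X[:,1]<.1,X[:,1]>=.1): rep("brass",br&s)
f=np.load("top.npz")["im"][140:220,110:320]; cv2.imwrite("pics/crop.png",cv2.resize(f[:,:,::-1],None,fx=3.8,fy=3.8,interpolation=cv2.INTER_CUBIC))
E
```

```text
top red 56 [ 0.5059 -0.1959  0.1024] [ 0.506  -0.1965  0.103 ] [ 0.494 -0.209  0.09 ] [ 0.518 -0.184  0.109] [275.8 199.5]
top yel 48 [ 0.5265 -0.2696  0.1371] [ 0.5267 -0.2701  0.1371] [ 0.518 -0.284  0.128] [ 0.538 -0.257  0.146] [299.8 191.2]
top top 431 [ 0.5269 -0.1989  0.0904] [ 0.5315 -0.2001  0.0906] [ 0.476 -0.237  0.084] [ 0.569 -0.162  0.096] [276.5 193.6]
((523.8126831054688, -198.69471740722656), (68.93486785888672, 89.76730346679688), 83.05223846435547)
top blue 73 [0.5401 0.0152 0.1057] [0.5404 0.0142 0.1058] [0.514 0.007 0.096] [0.567 0.023 0.114] [209.6 189.1]
72 [0.53991077 0.01525416 0.10563366] [-9.99999945e-01 -3.32755730e-04] [0.13305856 0.03353706] 0.053203593234462276
top redh 82 [0.5872 0.2684 0.1056] [0.5878 0.269  0.1056] [0.573 0.238 0.097] [0.601 0.296 0.115] [131.1 175. ]
top shield 5398 [0.6567 0.1093 0.2145] [0.6564 0.109  0.2144] [ 0.586 -0.07   0.203] [0.73  0.292 0.227] [175.8 145.1]
top brass 129 [0.6018 0.0113 0.0799] [0.6012 0.0036 0.0806] [ 0.562 -0.147  0.034] [0.615 0.047 0.094] [211.6 171.8]
top brass 117 [0.5986 0.1968 0.08  ] [0.5977 0.1925
[... 530 characters left out ...]
75586)
side blue 53 [0.5397 0.0111 0.1024] [0.5403 0.0109 0.1028] [ 0.513 -0.004  0.092] [0.567 0.025 0.109] [240.5 167. ]
52 [0.53927365 0.01102672 0.10264265] [-0.99992809 -0.01199207] [0.11938004 0.03983597] 0.05392664394454179
side redh 36 [0.5853 0.2637 0.1028] [0.5845 0.2649 0.1032] [0.574 0.236 0.093] [0.598 0.294 0.109] [229.6 130.2]
side shield 1926 [0.6549 0.0917 0.2134] [0.6545 0.0862 0.2134] [ 0.583 -0.079  0.189] [0.731 0.297 0.224] [260.5 126.7]
side brass 87 [ 0.6016 -0.0057  0.0759] [ 0.5989 -0.0067  0.0765] [ 0.585 -0.028  0.052] [0.624 0.026 0.09 ] [256.9 171.1]
side brass 85 [0.6002 0.1884 0.0769] [0.5989 0.1848 0.0775] [0.585 0.155 0.061] [0.624 0.24  0.097] [239.1 143.9]
```

View pics/crop.png

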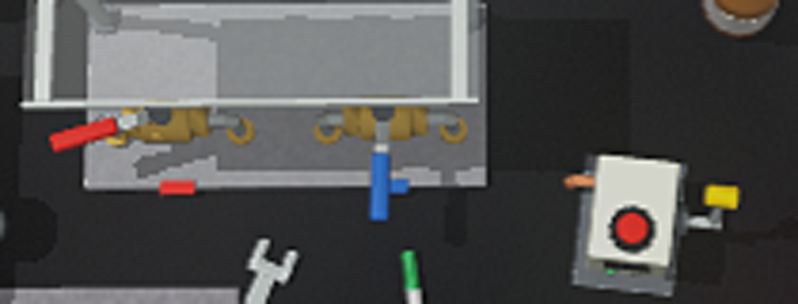

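The crop confirms it: blue sleeve from (380,155) to (380,218) pointing straight at the robot, red handle nearly open, button at (632,228), yellow grip at (721,196). The unit's yaw is about -0.12, and the blue axis is at about (0.606, 0.013).

Run:
```python
from h import *
print(rel([.5055,-.199,.16],Ro.from_euler('xyz',[np.pi,0,-.12])))
```

```text
(array([ 396.4, -303.6,   78.7]), array([-0.   ,  0.   ,  0.498]))
```

>>> {"op": "apply_moves", "data": {"deltas": [{"dx":396,"dy":-304,"dz":30,"az":0.498},{"dx":396,"dy":-304,"dz":30,"az":0.498},{"dx":396,"dy":-304,"dz":30,"az":0.498},{"dx":396,"dy":-304,"dz":30,"az":0.498},{"dx":396,"dy":-304,"dz":30,"az":0.498},{"dx":396,"dy":-304,"dz":30,"az":0.498},{"dx":396,"dy":-304,"dz":30,"az":0.498},{"dx":396,"dy":-304,"dz":30,"az":0.498},{"dx":396,"dy":-304,"dz":30,"az":0.498},{"dx":396,"dy":-304,"dz":30,"az":0.498},{"dx":396,"dy":-304,"dz":30,"az":0.498},{"dx":396,"dy":-304,"dz":30,"az":0.498}], "fingers": 0.4, "newtons": 10}}

```text
invalid input at $.deltas[0]: expected keys dx, dy, dz, ax, ay, az
```

>>> {"op": "apply_moves", "data": {"deltas": [{"dx":396,"dy":-304,"dz":30,"ax":0,"ay":0,"az":0.498},{"dx":396,"dy":-304,"dz":30,"ax":0,"ay":0,"az":0.498},{"dx":396,"dy":-304,"dz":30,"ax":0,"ay":0,"az":0.498},{"dx":396,"dy":-304,"dz":30,"ax":0,"ay":0,"az":0.498},{"dx":396,"dy":-304,"dz":30,"ax":0,"ay":0,"az":0.498},{"dx":396,"dy":-304,"dz":30,"ax":0,"ay":0,"az":0.498},{"dx":396,"dy":-304,"dz":30,"ax":0,"ay":0,"az":0.498},{"dx":396,"dy":-304,"dz":30,"ax":0,"ay":0,"az":0.498},{"dx":396,"dy":-304,"dz":30,"ax":0,"ay":0,"az":0.498},{"dx":396,"dy":-304,"dz":30,"ax":0,"ay":0,"az":0.498},{"dx":396,"dy":-304,"dz":30,"ax":0,"ay":0,"az":0.498},{"dx":396,"dy":-304,"dz":30,"ax":0,"ay":0,"az":0.498}], "fingers": 0.4, "newtons": 10}}

```text
t: 2.8
tool_pos: [0.5053, -0.1977, 0.2087]
orientation: [3.141, 0.0, -0.117]
ft_force: [0.2, -0.6, 0.3]
width: 0.298
grasp_force: 0.0
```

Run:
```python
from h import *
im,d,k=snap("wrist"); print(k["t"],(-np.array(k["R"]).T@k["t"]).round(3),bot.get_obs()["tool_pos"])
for n in("button_top","lever_grip","lever_pivot","blue_grip"):
    for r in viewer.find_in(n,"wrist")[:2]:
        q=np.round(r["point"]).astype(int); print(n,round(r["p"],2),q,world(r["point"],d[q[0],q[1]],k).round(4),onplane(r["point"],.102,k).round(4))
hsv=cv2.cvtColor(im,cv2.COLOR_RGB2HSV).astype(int);H,S,V=hsv[...,0],hsv[...,1],hsv[...,2]
for n,m in(("red",((H<6)|(H>174))&(S>150)&(V>80)),("yel",(H>20)&(H<34)&(S>150)&(V>80))):
    nl,lab,st,ce=cv2.connectedComponentsWithStats(m.astype(np.uint8))
    for i in range(1,nl):
        if st[i,4]>100: dd=np.median(d[lab==i]); print(n,st[i],ce[i],world(ce[i][::-1],dd,k).round(4))
cv2.imwrite("pics/w1.png",im[:,:,::-1])
```

```text
[-0.13716239  0.4654952   0.52472607] [ 0.583 -0.208  0.356] [ 0.50488824 -0.19875255  0.20876749]
button_top 0.64 [187 254] [ 0.5074 -0.1967  0.103 ] [ 0.5071 -0.1967  0.102 ]
button_top 0.47 [284 454] [ 0.3663 -0.4088  0.1017] [ 0.3666 -0.4086  0.102 ]
lever_grip 0.81 [168 332] [ 0.5276 -0.2646  0.1408] [ 0.5175 -0.2747  0.102 ]
lever_pivot 0.97 [243 430] [ 0.4164 -0.3832  0.0921] [ 0.4227 -0.3766  0.102 ]
lever_pivot 0.79 [158 259] [ 0.5342 -0.2051  0.091 ] [ 0.5363 -0.2052  0.102 ]
blue_grip 0.69 [158  30] [0.563  0.0101 0.1085] [0.5625 0.0158 0.102 ]
red [242 175  28  27 600] [255.10666667 187.92333333] [ 0.5067 -0.1978  0.1034]
yel [  12   89   72   39 1335] [ 49.63595506 106.73483146] [ 0.6075 -0.0062  0.0827]
yel [111  93  18  19 119] [122.18487395 101.75630252] [ 0.6078 -0.0496  0.0217]
yel [320 154  36  23 780] [336.87051282 164.96153846] [ 0.5289 -0.2698  0.1376]
yel [183 276  14  51 297] [188.26262626 301.77777778] [ 0.5323 -0.1824  0.293 ]
yel [317 276  14  51 286] [324.67832168 301.64685315] [ 0.5276 -0.2216  0.2929]
yel [ 117  340  305   13 2339] [294.13852074 347.54382215] [ 0.5209 -0.2111  0.3013]
```

View pics/w1.png

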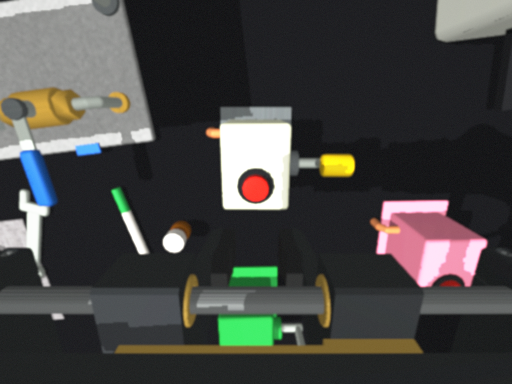

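The wrist view shows the cream unit with its button at (255,188), its yellow grip at (337,165), and the vial at (176,237), well clear. Next I press the button.

>>> {"op": "apply_moves", "data": {"deltas": [{"dx":0.5,"dy":0,"dz":45,"ax":0,"ay":0,"az":0},{"dx":0.5,"dy":0,"dz":80,"ax":0,"ay":0,"az":0},{"dx":0.5,"dy":0,"dz":95,"ax":0,"ay":0,"az":0},{"dx":0.5,"dy":0,"dz":95,"ax":0,"ay":0,"az":0},{"dx":0.5,"dy":0,"dz":101,"ax":0,"ay":0,"az":0},{"dx":0.5,"dy":0,"dz":105,"ax":0,"ay":0,"az":0},{"dx":0.5,"dy":0,"dz":109,"ax":0,"ay":0,"az":0},{"dx":0.5,"dy":0,"dz":113,"ax":0,"ay":0,"az":0},{"dx":0.5,"dy":0,"dz":114.5,"ax":0,"ay":0,"az":0},{"dx":0.5,"dy":0,"dz":114.5,"ax":0,"ay":0,"az":0},{"dx":0.5,"dy":0,"dz":114.5,"ax":0,"ay":0,"az":0}], "fingers": 1}}

```text
t: 4.15
tool_pos: [0.5067, -0.1995, 0.0953]
orientation: [3.14, -0.003, -0.12]
ft_force: [1.4, -2.4, 4.7]
width: 0.006
grasp_force: 2.3
```

>>> {"op": "apply_moves", "data": {"deltas": [{"dx":0,"dy":0,"dz":1.5,"ax":0,"ay":0,"az":0},{"dx":0,"dy":0,"dz":1.5,"ax":0,"ay":0,"az":0},{"dx":0,"dy":0,"dz":1.5,"ax":0,"ay":0,"az":0},{"dx":0,"dy":0,"dz":1.5,"ax":0,"ay":0,"az":0},{"dx":0,"dy":0,"dz":1.5,"ax":0,"ay":0,"az":0},{"dx":0,"dy":0,"dz":-30,"ax":0,"ay":0,"az":0},{"dx":0,"dy":0,"dz":-70,"ax":0,"ay":0,"az":0},{"dx":0,"dy":0,"dz":-110,"ax":0,"ay":0,"az":0},{"dx":0,"dy":0,"dz":-110,"ax":0,"ay":0,"az":0},{"dx":0,"dy":0,"dz":-110,"ax":0,"ay":0,"az":0}]}}

```text
t: 5.15
tool_pos: [0.5053, -0.1984, 0.2044]
orientation: [-3.141, -0.0, -0.12]
ft_force: [0.4, -0.5, -0.6]
width: 0.007
grasp_force: 0.0
```

```bash
cat > w.py <<'E'
from h import *
import sys
im,d,k=snap("wrist")
hsv=cv2.cvtColor(im,cv2.COLOR_RGB2HSV).astype(int);H,S,V=hsv[...,0],hsv[...,1],hsv[...,2]
for n,m in(("red",((H<6)|(H>174))&(S>150)&(V>80)),("yel",(H>20)&(H<34)&(S>150)&(V>80)),("blue",(H>100)&(H<125)&(S>150))):
    nl,lab,st,ce=cv2.connectedComponentsWithStats(m.astype(np.uint8))
    for i in range(1,nl):
        if st[i,4]>100: dd=np.median(d[lab==i]); print(n,st[i],ce[i].round(),world(ce[i][::-1],dd,k).round(4))
cv2.imwrite("pics/"+sys.argv[1],im[:,:,::-1])
E
python3 w.py w2.png
```

```text
red [241 176  28  28 620] [254. 189.] [ 0.5059 -0.1963  0.1019]
yel [   8   89   73   40 1386] [ 46. 108.] [ 0.6062 -0.0044  0.0807]
yel [112  94  15  18 120] [120. 103.] [ 0.6058 -0.048   0.0197]
yel [302 215  27  18 423] [315. 224.] [ 0.4472 -0.2585  0.073 ]
yel [230 276   6  51 168] [232. 303.] [ 0.5307 -0.1946  0.2877]
yel [278 276   6  51 171] [281. 303.] [ 0.5288 -0.2086  0.2876]
yel [  67  339  306   14 2344] [245. 348.] [ 0.5221 -0.1974  0.2954]
blue [ 73 145  27  13 248] [ 86. 151.] [0.5548 0.014  0.015 ]
blue [  15  152   40   57 1300] [ 34. 180.] [0.5418 0.0138 0.1036]
```

View pics/w2.png

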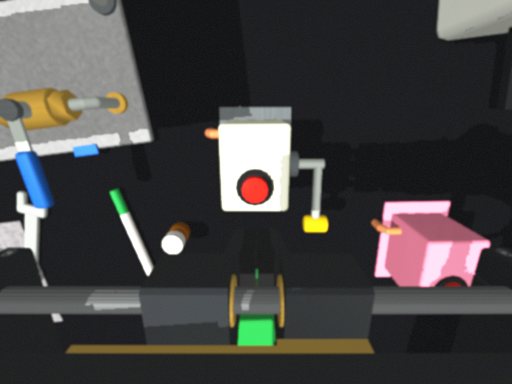

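The lever has dropped: yellow bar at (315,224), i.e. about (0.447, -0.260) in the world. The button is back up at (254,189). Next, the pinch approach with a 20° tilt.

Run:
```python
from h import *
t=np.radians(20); R=Ro.from_euler('xyz',[np.pi,-t,-.12]); z=R.as_matrix()[:,2]
g=np.array([.4468,-.260,.066]); 
for s in(-.085,-.07,.019): print(s,rel(g+z*s,R))
A=R.as_matrix(); U=Ro.from_euler('z',-.12).as_matrix()
f=lambda b:70*np.array([np.sin(b),0,np.cos(b)])
for b in np.radians([-70,-55,-40,-25,-12,0,6]): print(round(np.degrees(b)),(A.T@U@(f(b)-f(np.radians(-85)))).round(1))
```

```text
-0.085 (array([-78.6,  68.5,  57.1]), array([-0.001,  0.352, -0.   ]))
-0.07 (array([-73.4,  68.5,  71.2]), array([-0.001,  0.352, -0.   ]))
0.019 (array([-42.8,  68.6, 154.7]), array([-0.001,  0.352, -0.   ]))
-70 [  9.8   0.  -15.4]
-55 [ 23.3   0.  -27.8]
-40 [ 39.5   0.  -36.2]
-25 [ 57.3   0.  -40.2]
-12 [ 73.2   0.  -39.7]
0 [ 87.4   0.  -36.2]
6 [ 94.1   0.  -33.3]
```

>>> {"op": "apply_moves", "data": {"deltas": [{"dx":-50,"dy":45,"dz":0,"ax":0,"ay":0.13,"az":0},{"dx":-78.5,"dy":68.5,"dz":57,"ax":0,"ay":0.35,"az":0},{"dx":-78.5,"dy":68.5,"dz":57,"ax":0,"ay":0.35,"az":0},{"dx":-78.5,"dy":68.5,"dz":57,"ax":0,"ay":0.35,"az":0},{"dx":-73.5,"dy":68.5,"dz":71,"ax":0,"ay":0.35,"az":0},{"dx":-62,"dy":68.5,"dz":102,"ax":0,"ay":0.35,"az":0},{"dx":-51.5,"dy":68.5,"dz":131,"ax":0,"ay":0.35,"az":0},{"dx":-43,"dy":68.5,"dz":154,"ax":0,"ay":0.35,"az":0},{"dx":-43,"dy":68.5,"dz":154,"ax":0,"ay":0.35,"az":0},{"dx":-43,"dy":68.5,"dz":154,"ax":0,"ay":0.35,"az":0}], "fingers": -0.1}}

```text
t: 6.2
tool_pos: [0.4547, -0.2609, 0.0495]
orientation: [-3.14, -0.348, -0.12]
ft_force: [1.0, -0.0, 0.6]
width: 0.55
grasp_force: 0.0
```

>>> {"op": "apply_moves", "data": {"deltas": [{"dx":0,"dy":0,"dz":0,"ax":0,"ay":0,"az":0},{"dx":0,"dy":0,"dz":0,"ax":0,"ay":0,"az":0},{"dx":0,"dy":0,"dz":0,"ax":0,"ay":0,"az":0},{"dx":0,"dy":0,"dz":0,"ax":0,"ay":0,"az":0}], "fingers": 1, "newtons": 12}}

```text
t: 6.6
tool_pos: [0.4553, -0.2612, 0.0516]
orientation: [-3.14, -0.352, -0.121]
ft_force: [1.8, 4.5, 4.0]
width: 0.296
grasp_force: 12.0
```

Pinched at 26 mm opening. Now lift along the arc.

>>> {"op": "apply_moves", "data": {"deltas": [{"dx":4,"dy":0,"dz":-8,"ax":0,"ay":0,"az":0},{"dx":10,"dy":0,"dz":-15.5,"ax":0,"ay":0,"az":0},{"dx":16,"dy":0,"dz":-22,"ax":0,"ay":0,"az":0},{"dx":23.5,"dy":0,"dz":-28,"ax":0,"ay":0,"az":0},{"dx":31,"dy":0,"dz":-32.5,"ax":0,"ay":0,"az":0},{"dx":39.5,"dy":0,"dz":-36,"ax":0,"ay":0,"az":0},{"dx":57.5,"dy":0,"dz":-40,"ax":0,"ay":0,"az":0},{"dx":73,"dy":0,"dz":-39.5,"ax":0,"ay":0,"az":0},{"dx":87.5,"dy":0,"dz":-36,"ax":0,"ay":0,"az":0},{"dx":94,"dy":0,"dz":-33.5,"ax":0,"ay":0,"az":0},{"dx":94,"dy":0,"dz":-33.5,"ax":0,"ay":0,"az":0}]}}

```text
t: 7.7
tool_pos: [0.5321, -0.2703, 0.1141]
orientation: [-3.14, -0.35, -0.12]
ft_force: [-0.2, 5.7, 0.9]
width: 0.293
grasp_force: 12.0
```

>>> {"op": "apply_moves", "data": {"deltas": [{"dx":1,"dy":0,"dz":0,"ax":0,"ay":0,"az":0},{"dx":1,"dy":0,"dz":0,"ax":0,"ay":0,"az":0},{"dx":1,"dy":0,"dz":0,"ax":0,"ay":0,"az":0},{"dx":1,"dy":0,"dz":0,"ax":0,"ay":0,"az":0},{"dx":14,"dy":0,"dz":-40,"ax":0,"ay":0,"az":0},{"dx":30,"dy":0,"dz":-85,"ax":0,"ay":0,"az":0},{"dx":30,"dy":0,"dz":-100,"ax":0,"ay":0,"az":0},{"dx":30,"dy":0,"dz":-100,"ax":0,"ay":0,"az":0}], "fingers": -0.1}}

```text
t: 8.5
tool_pos: [0.5262, -0.2717, 0.2224]
orientation: [3.138, -0.357, -0.119]
ft_force: [0.1, -0.3, 0.2]
width: 0.551
grasp_force: 0.0
```

```bash
python3 w.py w3.png
python3 - <<'E'
from h import *
t=np.radians(40)
R=Ro.from_euler('xyz',[np.pi,-t,0])
for p in([.50,-.10,.20],[.50,-.045,.20],[.533,-.035,.097]): print(p,rel(p,R))
print(bot.get_obs()["tool_pos"],bot.get_obs()["joint_pos"].round(2))
E
```

```text
yel [  0 169  46  31 849] [ 20. 184.] [ 0.603  -0.0048  0.0793]
yel [239 217  30  21 567] [254. 227.] [ 0.5264 -0.2685  0.1351]
yel [350 275  20  53 453] [362. 302.] [ 0.5161 -0.3007  0.3068]
yel [144 277  20  50 399] [151. 302.] [ 0.5237 -0.2398  0.3072]
yel [ 159  340  303   13 1967] [336. 347.] [ 0.5073 -0.2903  0.3124]
blue [244   3  33  38 978] [260.  21.] [ 0.7217 -0.2984  0.1371]
blue [ 38 218  26  12 223] [ 51. 224.] [0.5541 0.0149 0.0142]
[0.5, -0.1, 0.2] (array([ -49.1, -166.5,    2.3]), array([ 0.062,  0.345, -0.104]))
[0.5, -0.045, 0.2] (array([-5.520e+01, -2.211e+02, -1.000e-01]), array([ 0.062,  0.345, -0.104]))
[0.533, -0.035, 0.097] (array([ -61.2, -235.1,  107.5]), array([ 0.062,  0.345, -0.104]))
[ 0.52492572 -0.27067713  0.21928921] [-0.61 -0.08  2.05  0.21  0.86  0.96]
```

View pics/w3.png

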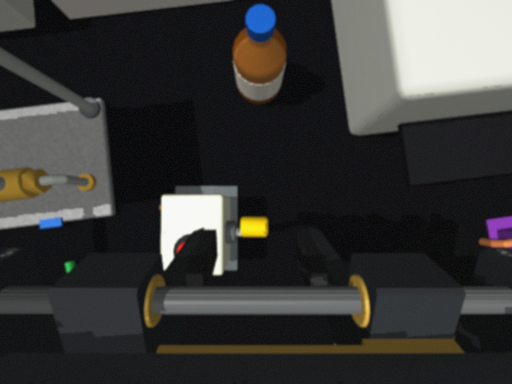

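The wrist view shows the yellow grip at (254,227), the same world position as at the start (0.526, -0.269), so the lever is on its back stop. Next I go to the blue valve with a 40° tilt and closed fingers.

>>> {"op": "apply_moves", "data": {"deltas": [{"dx":-20,"dy":-40,"dz":0,"ax":0.012,"ay":0.07,"az":-0.02},{"dx":-40,"dy":-80,"dz":0,"ax":0.025,"ay":0.14,"az":-0.04},{"dx":-60,"dy":-120,"dz":-5,"ax":0.037,"ay":0.21,"az":-0.06},{"dx":-70,"dy":-160,"dz":-5,"ax":0.05,"ay":0.28,"az":-0.08},{"dx":-75,"dy":-200,"dz":-5,"ax":0.062,"ay":0.345,"az":-0.104},{"dx":-75,"dy":-221,"dz":-5,"ax":0.062,"ay":0.345,"az":-0.104},{"dx":-75,"dy":-221,"dz":-5,"ax":0.062,"ay":0.345,"az":-0.104},{"dx":-75,"dy":-221,"dz":-5,"ax":0.062,"ay":0.345,"az":-0.104},{"dx":-75,"dy":-221,"dz":-5,"ax":0.062,"ay":0.345,"az":-0.104}], "fingers": 1}}

```text
t: 9.45
tool_pos: [0.4796, -0.0428, 0.1965]
orientation: [-3.139, -0.694, -0.002]
ft_force: [1.6, 0.9, 0.1]
width: 0.006
grasp_force: 0.0
```

```bash
python3 w.py w4.png
python3 - <<'E'
from h import *
R=Ro.from_euler('xyz',[np.pi,-np.radians(40),0])
for p in([.52,-.04,.12],[.533,-.035,.097]): print(p,rel(p,R))
print(bot.get_obs()["joint_pos"].round(2))
E
```

```text
red [ 63 208  25  10 211] [ 76. 213.] [0.5558 0.2029 0.0163]
red [395 221  31  28 678] [410. 235.] [ 0.5049 -0.1946  0.103 ]
yel [  23  147   69   38 1130] [ 58. 163.] [0.5981 0.1953 0.08  ]
yel [170 147  30  38 379] [188. 163.] [0.5986 0.0391 0.0789]
yel [211 146  29  28 522] [224. 160.] [ 0.6003 -0.0047  0.0816]
yel [481 192  31  24 618] [497. 203.] [ 0.5267 -0.2608  0.1358]
yel [  68  339  306   14 2561] [246. 347.] [ 0.4348 -0.0406  0.2797]
blue [455  33  35  26 619] [472.  45.] [ 0.7205 -0.2955  0.1386]
blue [ 189  176   39   53 1001] [203. 205.] [0.5365 0.0118 0.1039]
[0.52, -0.04, 0.12] (array([-18.3,  -3. ,  84.7]), array([-0.001,  0.003, -0.002]))
[0.533, -0.035, 0.097] (array([-23. ,  -8. , 110.7]), array([-0.001,  0.003, -0.002]))
[-0.26 -0.5   2.51  0.36  0.48  1.05]
```

View pics/w4.png

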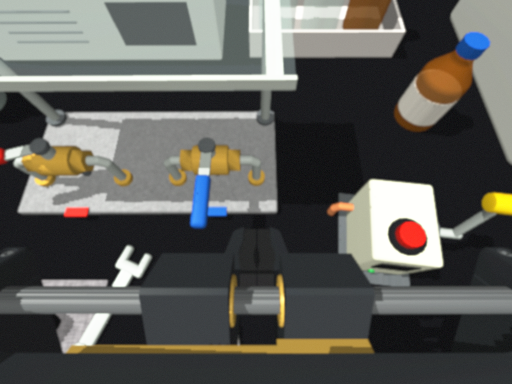

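The wrist view shows the blue sleeve from (206,176) to (199,228). The red handle is far left at (10,155), and the shield edge (row 85) is well ahead of the fingers. I lower to the right of the sleeve.

>>> {"op": "apply_moves", "data": {"deltas": [{"dx":-10,"dy":-4,"dz":45,"ax":0,"ay":0,"az":0},{"dx":-18,"dy":-4,"dz":85,"ax":0,"ay":0,"az":0},{"dx":-24,"dy":-8,"dz":112,"ax":0,"ay":0,"az":0},{"dx":-24,"dy":-8,"dz":112,"ax":0,"ay":0,"az":0},{"dx":-24,"dy":-8,"dz":112,"ax":0,"ay":0,"az":0}]}}

```text
t: 10.0
tool_pos: [0.5327, -0.0347, 0.0948]
orientation: [-3.138, -0.693, -0.003]
ft_force: [-0.2, 0.3, 0.5]
width: 0.004
grasp_force: 0.0
```

Run:
```python
from h import *
R=Ro.from_euler('xyz',[np.pi,-np.radians(40),0])
print(bot.get_obs()["tool_pos"])
for f in(0,.2,.4,.6,.8,.95,1.1,1.25,1.4,1.57):
    p=[.605-.066*np.cos(f)-.008*np.sin(f)-.007,.0125+.066*np.sin(f)-.008*np.cos(f)-.0175,.096]; print(f,np.round(p,3),rel(p,R)[0])
```

```text
[ 0.53267338 -0.03469594  0.09484133]
0 [ 0.532 -0.013  0.096] [  0.2 -21.7  -1.3]
0.2 [0.532 0.    0.096] [ -0.1 -35.   -1.5]
0.4 [0.534 0.013 0.096] [  1.7 -48.    0.1]
0.6 [0.539 0.026 0.096] [  5.5 -60.4   3.2]
0.8 [0.546 0.037 0.096] [ 11.  -71.5   7.9]
0.95 [0.553 0.044 0.096] [ 16.3 -78.8  12.3]
1.1 [0.561 0.05  0.096] [ 22.3 -84.9  17.3]
1.25 [0.57  0.055 0.096] [ 28.9 -89.8  22.8]
1.4 [0.579 0.059 0.096] [ 36.1 -93.4  28.8]
1.57 [0.59  0.061 0.096] [ 44.6 -95.8  35.8]
```

>>> {"op": "apply_moves", "data": {"deltas": [{"dx":0,"dy":-14,"dz":-1,"ax":0,"ay":0,"az":0},{"dx":0,"dy":-22,"dz":-1,"ax":0,"ay":0,"az":0},{"dx":0,"dy":-35,"dz":-1,"ax":0,"ay":0,"az":0},{"dx":1.5,"dy":-48,"dz":0,"ax":0,"ay":0,"az":0},{"dx":5.5,"dy":-60,"dz":3,"ax":0,"ay":0,"az":0},{"dx":11,"dy":-71.5,"dz":8,"ax":0,"ay":0,"az":0},{"dx":16.5,"dy":-79,"dz":12.5,"ax":0,"ay":0,"az":0},{"dx":22.5,"dy":-85,"dz":17.5,"ax":0,"ay":0,"az":0},{"dx":29,"dy":-90,"dz":23,"ax":0,"ay":0,"az":0},{"dx":36,"dy":-93.5,"dz":29,"ax":0,"ay":0,"az":0},{"dx":36,"dy":-93.5,"dz":29,"ax":0,"ay":0,"az":0}]}}

```text
t: 11.1
tool_pos: [0.5796, 0.0589, 0.0984]
orientation: [-3.142, -0.698, -0.0]
ft_force: [-1.9, 0.1, -1.2]
width: 0.004
grasp_force: 0.8
```

```bash
python3 w.py w5.png
```

```text
red [ 76 280  35   7 201] [ 93. 283.] [0.5594 0.2026 0.0169]
yel [   5  191  114   51 3041] [ 68. 218.] [0.6004 0.1931 0.0811]
yel [ 270  191  106   50 2226] [330. 221.] [0.5979 0.006  0.0804]
yel [150 218  25  24 213] [165. 232.] [0.6047 0.1436 0.0221]
yel [  66  339  307   14 2655] [240. 347.] [0.5343 0.0629 0.1811]
blue [ 180  201   91   42 2172] [225. 221.] [0.5903 0.0779 0.1071]
```

View pics/w5.png

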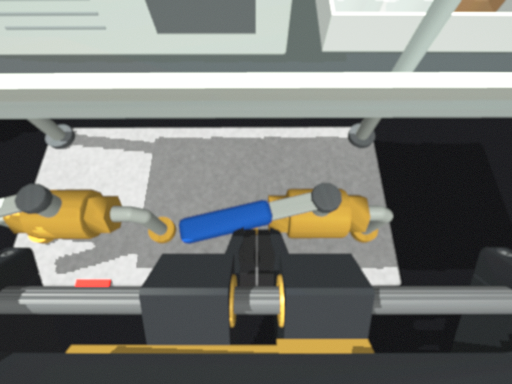

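The handle is at about 1.35 rad, with the finger in front of it at (255,240). I keep pushing forward.

>>> {"op": "apply_moves", "data": {"deltas": [{"dx":2,"dy":-3,"dz":4,"ax":0,"ay":0,"az":0},{"dx":5,"dy":-5,"dz":7,"ax":0,"ay":0,"az":0},{"dx":8,"dy":-6,"dz":9.5,"ax":0,"ay":0,"az":0},{"dx":10,"dy":-6,"dz":11,"ax":0,"ay":0,"az":0},{"dx":11,"dy":-6,"dz":12,"ax":0,"ay":0,"az":0},{"dx":11,"dy":-6,"dz":12,"ax":0,"ay":0,"az":0}]}}

```text
t: 11.75
tool_pos: [0.5941, 0.0644, 0.0952]
orientation: [-3.141, -0.695, -0.002]
ft_force: [-21.9, -3.1, 15.6]
width: 0.005
grasp_force: 10.4
```

```bash
cat > a.py <<'E'
from h import *
im,d,k=snap("wrist")
hsv=cv2.cvtColor(im,cv2.COLOR_RGB2HSV).astype(int);H,S=hsv[...,0],hsv[...,1]
m=((H>100)&(H<125)&(S>150)).astype(np.uint8); nl,lab,st,ce=cv2.connectedComponentsWithStats(m)
i=1+st[1:,4].argmax(); q=np.argwhere(lab==i)
P=np.array([onplane(p,.106,k) for p in q if d[p[0],p[1]]>0])[:,:2]
w=np.array([world(p,d[p[0],p[1]],k)[2] for p in q if d[p[0],p[1]]>0]); P=P[w>.1025]
r=cv2.minAreaRect((P*1000).astype(np.float32)); print(r,P.mean(0))
u,s,v=np.linalg.svd(P-P.mean(0),full_matrices=False); v=v[0]*np.sign(v[0][1]); print("angle",np.arctan2(v[1],-v[0]), "axis-based",np.arctan2(P.mean(0)[1]-.0125,.605-P.mean(0)[0]))
E
python3 a.py
```

```text
((606.1527709960938, 79.65562438964844), (55.8656005859375, 15.584259986877441), 89.8344497680664) [0.60654455 0.07936627]
angle 1.5804973039095291 axis-based 1.5938912512097312
```

The handle measures 1.58 rad with firm contact, so it is at the stop. I back off towards the robot.

>>> {"op": "apply_moves", "data": {"deltas": [{"dx":0,"dy":0,"dz":0,"ax":0,"ay":0,"az":0},{"dx":0,"dy":0,"dz":0,"ax":0,"ay":0,"az":0},{"dx":-12,"dy":0,"dz":-10,"ax":0,"ay":0,"az":0},{"dx":-30,"dy":0,"dz":-28,"ax":0,"ay":0,"az":0},{"dx":-42,"dy":0,"dz":-50,"ax":0,"ay":0,"az":0},{"dx":-42,"dy":0,"dz":-90,"ax":0,"ay":0,"az":0},{"dx":-42,"dy":0,"dz":-90,"ax":0,"ay":0,"az":0},{"dx":-42,"dy":0,"dz":-90,"ax":0,"ay":0,"az":0}]}}

```text
t: 12.6
tool_pos: [0.5069, 0.0656, 0.1399]
orientation: [-3.138, -0.702, -0.002]
ft_force: [0.3, -0.5, -1.3]
width: 0.009
grasp_force: 0.0
```

```bash
python3 a.py; python3 w.py w6.png | grep -E "red|yel"
python3 - <<'E'
from h import *
im,d,k=snap("side"); cv2.imwrite("pics/s2.png",cv2.resize(im[100:260,150:350,::-1],None,fx=3.5,fy=3.5))
E
```

```text
((604.0335693359375, 79.56603240966797), (54.270145416259766, 14.408650398254395), 89.8517074584961) [0.60457517 0.07949309]
angle 1.568290006162653 axis-based 1.5644549627137316
red [   0  139   60   34 1312] [ 28. 155.] [0.5871 0.2604 0.104 ]
red [118 215  30  11 304] [134. 220.] [0.5549 0.2031 0.0145]
yel [  76  139   80   48 1817] [118. 159.] [0.5969 0.1981 0.0783]
yel [ 273  139   84   48 1763] [313. 159.] [0.5967 0.0114 0.0781]
yel [178 169  19  18 119] [188. 180.] [0.6016 0.145  0.0203]
yel [244 171  18  16 116] [253. 180.] [0.6016 0.0698 0.0202]
yel [  69  339  304   14 2496] [243. 347.] [0.4608 0.0685 0.2197]
```

View pics/s2.png

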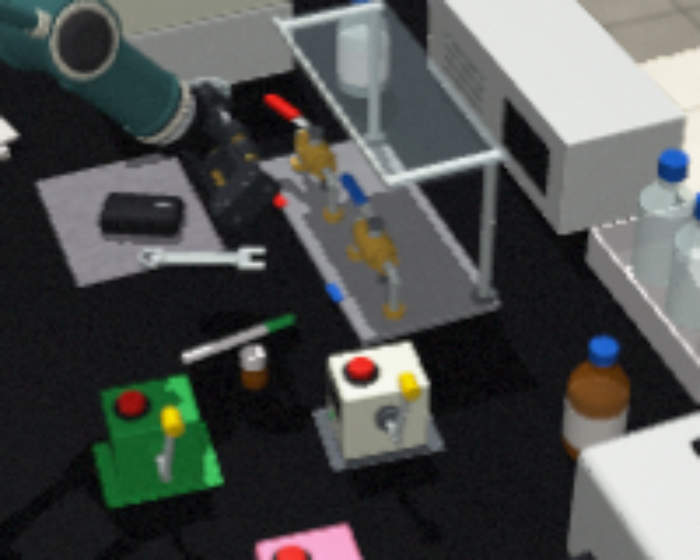

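The side view shows the blue handle along its pipe at (353,188), the cream unit's lever up at (408,385), and its button up at (361,369). The red handle has not moved, and the gripper is clear of everything.

```bash
python3 -c "
from rig import bot
print(bot.close_job())"
```

```text
the job is handed in; nothing more can be done
None
```

I pressed and released the test button, put the lever back on its back stop and turned the blue handle to its end stop (measured 1.57 rad). I then handed the job in at about 13 s with the gripper clear; no verdict came back.

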